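# Snap the cracker box shut on the tasting table

### The arm

A 6-joint arm with a two-finger parallel gripper is mounted at the origin on the work surface. World frame = base frame: x ahead of the robot, y to its left, z up, the work surface at z = 0. Lengths are in mm, angles in rad, forces in N, time in s.
With the tool pointing down it reaches from about 275 to 1000 mm from the base axis. Payload 8.4 kg.
Tool frame: the origin (TCP) lies between the finger pads; the fingertips stand 8 mm ahead of it and the grasp point (between the pads) lies 11 mm behind it (tcp_to_tips is the distance from the TCP to the fingertips, in mm); z points along the fingers, y is the line along which they close (so a half turn about z gives the same grasp; the last joint's range is limited). The gripper opens to 85 mm and grips with 20 to 120 N. Pads are 22 mm wide; open, the fingers measure 114 mm over their backs; the gripper's body (76 mm by 85 mm) begins 54 mm behind the grasp point. The pads swing forward as they close: fully open they stand 13 mm farther back than shut.
Start: joints at [1.115, 0.353, 1.633, -0, 1.155, -0.002], TCP at [273.989, 561.745, 239.281] pointing down, gripper open.
Joint ranges: [-2.63, 2.63], [-0.92, 2.1], [0.06, 2.66], [-1.3, 4.44], [0, 2.69], [-3.02, 3.02]. Speed limits (rad/s): [2.22, 2.22, 2.79, 3.14, 3.14, 3.14].

### API

Orientations are given as [roll, pitch, yaw] about the fixed x, y, z axes, in that order (R = Rz(yaw) Ry(pitch) Rx(roll)).
In Python, from rig import * gives the robot as it stands.
- The arm moves only by the tool step_arm, never from a script. Its argument "motion" is a list of rows, each an object with "claw": the finger opening in mm, from 0 to 85.4; "delta_pos": the shift along the tool's x, y, z in mm, a list of three; "turn": the turn about the tool's z in rad. In form: [{"claw": claw, "delta_pos": [dx, dy, dz], "turn": turn}, ...]. A call has 1 to 8 rows; each row shifts and turns the commanded pose from where the row before left it, along the tool's axes as they then stand; what a row does not reach is not made up. A row lasts 1/12 s, in which the tool goes at most 41.7 mm and 7.16 degrees, less where a joint would pass 70% of its speed; a pose out of reach is approached as far as the arm can. A call is refused whole if a number of a shift passes 41.7 or a number of a turn 0.125, either way. A call with a gripper value outside its range is refused whole. The fingers move at their own pace and stop on an object; "force" is the grip in N (left out, the last holds). Time passes only in rows, so rows that do not move let the fingers close. It gives the time, the measured TCP pose, the force, the opening and the grip force at its end, in the units of the state.
- sense(): the state, without advancing time (a new reading comes with each control period).
- grab_frame(name): name is "scene" or "top" or "wrist"; returns a dict with "img" (384x512x3 uint8, red, green, blue), "vertical_fov" (degrees; the focal length in pixels is half the picture's height over the tangent of half this angle, whatever the lens; pixels are square), "cx", "cy" (the principal point, pixels), "R" (3x3) and "t" (3): a world point X has camera coordinates R X + t. Camera axes: x right, y down, z forward; pixel columns grow to the right and rows downward; lengths in mm; the calibration is good to about 2 mm. A picture is of the moment at which its call begins. There is no depth.
- sign_off(): hands the job in; it is judged then, once.
The state is a dict: "clock": time; "qpos": joint angles; "qvel": joint speeds; "joint_efforts": joint torques, N m; "eef_pos": TCP position; "tcp_rot": TCP orientation; "contact_force": force on the tool from outside, world axes, zero at the start; "wrist_torque": the same for the moment, N m; "opening": opening from 0.0 (shut) to 1.0 (fully open); "grasp_force": force on a finger pad.
Only numpy, scipy, OpenCV 4.12 (cv2) and the standard library are available. Lean on these libraries where they do the work, as an engineer would, in place of code of your own. Each camera call takes 0.05 s, during which the arm holds its last target. There are 200 camera calls.

### The job

The lid of the cracker box is on but not closed: with the fingertips, press down each of the four green rim sections around it, one on each side of the box, until every one has clicked fully shut, flush with the white corners. Only press: do not lift, tip or push the box away from where it stands, leave everything else on the table as it is, and finish with the hand clear.

Things in the scene. Friction and masses are not known exactly. Their poses are not given: they have to be found in the camera images.
- box: the cracker box: a clear tub of crackers, 220 mm long (its x) by 160 mm wide (its y), 0.8 kg, standing loose on the table. Origin: centre of its underside, x along its length, z up. Its lid rim is 28 mm wide: a white block fixed at each of the four corners (tops 84 mm above the table) and one green snap-fit section along each side between them; the clear window inside the rim is rigid and lies lower, its top 74 mm above the table
- rim_near_top (a point): middle of the top face of the green rim section on the box's near short side (box x = -96 mm, y = 0); the section is 28 x 100 mm in the box's x and y, and moves straight down with its joint. Top face 92 mm above the table when open (8 mm proud of the white corners), 84 mm when clicked shut (flush with them)
- rim_far_top (a point): middle of the top face of the green rim section on the box's far short side (box x = +96 mm, y = 0); the section is 28 x 100 mm in the box's x and y, and moves straight down with its joint. Top face 92 mm above the table when open (8 mm proud of the white corners), 84 mm when clicked shut (flush with them)
- rim_left_top (a point): middle of the top face of the green rim section on the box's left long side (box x = 0, y = +66 mm); the section is 160 x 28 mm in the box's x and y, and moves straight down with its joint. Top face 92 mm above the table when open (8 mm proud of the white corners), 84 mm when clicked shut (flush with them)
- rim_right_top (a point): middle of the top face of the green rim section on the box's right long side (box x = 0, y = -66 mm); the section is 160 x 28 mm in the box's x and y, and moves straight down with its joint. Top face 92 mm above the table when open (8 mm proud of the white corners), 84 mm when clicked shut (flush with them)
- rim_near (a joint): how far the near section is pressed down, m: about 0 open, 0.008 fully shut against a rigid stop. A sprung catch resists with about 10 N at first, less and less until it gives way half-way at 4 mm, then pulls the section shut and keeps it there; let go before half-way and it springs back up
- rim_far (a joint): how far the far section is pressed down, m: about 0 open, 0.008 fully shut against a rigid stop. A sprung catch resists with about 10 N at first, less and less until it gives way half-way at 4 mm, then pulls the section shut and keeps it there; let go before half-way and it springs back up
- rim_left (a joint): how far the left section is pressed down, m: about 0 open, 0.008 fully shut against a rigid stop. A sprung catch resists with about 10 N at first, less and less until it gives way half-way at 4 mm, then pulls the section shut and keeps it there; let go before half-way and it springs back up
- rim_right (a joint): how far the right section is pressed down, m: about 0 open, 0.008 fully shut against a rigid stop. A sprung catch resists with about 10 N at first, less and less until it gives way half-way at 4 mm, then pulls the section shut and keeps it there; let go before half-way and it springs back up
- wine_bottle: full wine bottle standing upright, 74 mm in diameter, 300 mm tall; a bystander. Origin: centre of its underside
- wine_glass: stemmed wine glass standing upright, 72 mm in diameter, 190 mm tall; a bystander. Origin: centre of its underside
- candle: cream pillar candle standing upright, 70 mm in diameter, 172 mm tall with its wick; a bystander. Origin: centre of its underside
- bowl: blue bowl of corks, 120 mm in diameter, 60 mm tall over the corks; a bystander. Origin: centre of its underside
- corkscrew: folded waiter's corkscrew lying flat, 105 x 14 x 16 mm, its length along its x; a bystander. Origin: centre of its underside
- cork: cork standing on end beside the box, 24 mm in diameter, 45 mm tall; a bystander. Origin: centre of its underside
- stopper: steel bottle stopper standing on its head beside the box, 32 mm in diameter, 46 mm tall; a bystander. Origin: centre of its underside

How it is judged (in metres and radians):
At the end, for the whole second after the job is handed in: All four green sections are pressed at least 6.5 of their 8 mm and stay there, and the box stands flat on the table, at rest, within 40 mm of where it was (value of joint each of rim_near, rim_far, rim_left, rim_right above 0.0065 m and distance of box from where it was at the start of the episode below 0.04 m and angle between box's own z axis and vertical below 0.05 rad and height (world z) of box below 0.006 m and linear speed of box below 0.02 m/s); the robot touches nothing.
It fails at once if the box is lifted more than 12 mm (height (world z) of box above 0.012 m).
It fails at once if the box is tipped more than about 9 degrees (angle between box's own z axis and vertical above 0.15 rad).
It fails at once if the box is pushed more than 40 mm from where it stood (distance of box from where it was at the start of the episode above 0.04 m).
It fails at once if any other thing on the table is moved more than 30 mm or tipped over (distance of any of wine_bottle, wine_glass, candle, bowl, corkscrew, cork, stopper from where it was at the start of the episode above 0.03 m or angle between any of wine_bottle, wine_glass, candle, bowl, corkscrew, cork, stopper's own z axis and vertical above 0.4 rad).
It also fails if it takes over 45 s, if anything falls off the work surface, if the arm or the gripper's body presses on something with over 40 N, if the wrist force passes 120 N, or if a joint passes its speed limit or range.

## Working session

There is one attempt and no reset: what is moved stays moved. The work goes in short steps, Python scripts to look and compute and a tool call to move; the robot and the scene stay as the last step left them, time stands still between calls to the robot, and variables do not carry over. Pictures are saved under pics/ and viewed, at most 10 in all, crops included, and the job is handed in when it is done.

Besides the shell and the picture viewer there is one more tool, called by a JSON object that holds its "fn" and its "kwargs". step_arm: Moves the arm, as the interface text tells. Its arguments: {"type":"object","properties":{"motion":{"type":"array","items":{"type":"object","properties":{"claw":{"type":"number"},"delta_pos":{"type":"array","items":{"type":"number"}},"turn":{"type":"number"}}}},"force":{"type":"number"}},"required":["motion"]}

```bash
mkdir -p pics; python3 - <<'E'
from rig import *
import cv2,numpy as np,pickle
d={}
for n in("top","scene"):
    f=grab_frame(n); d[n]=f; cv2.imwrite(f"pics/{n}0.png",f["img"][:,:,::-1])
pickle.dump(d,open("f0.pkl","wb"))
s=sense();print(s["clock"],s["eef_pos"],s["tcp_rot"],s["opening"],s["contact_force"])
E
```

```text
0.1 [273.80092828 561.39867821 238.6358565 ] [-3.14037715e+00  1.76704595e-05  2.68782559e+00] 1.0016616513526762 [0.01582952 0.11542535 0.22371899]
```

View pics/top0.png

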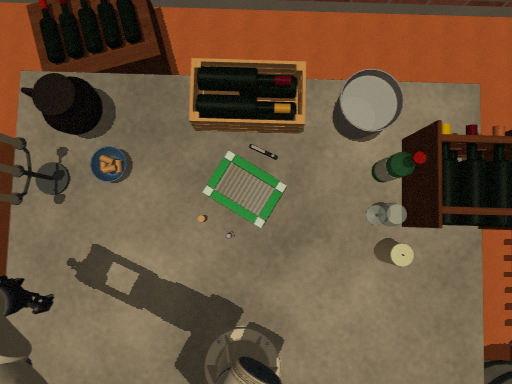

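View pics/scene0.png

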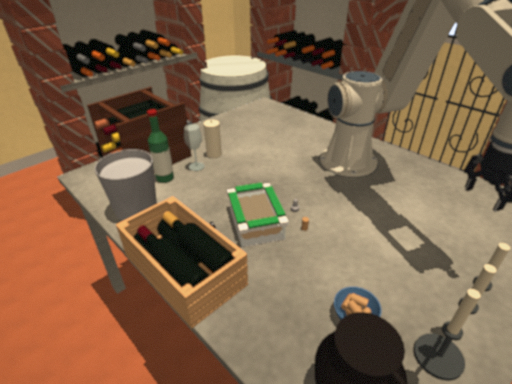

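The top view shows the box centred near (245,189), with white corners at about (229,157), (280,187), (261,222) and (210,189). The cork is at (202,218), the stopper at (230,234) and the corkscrew at (263,152). The tall bystanders are all well to the right, and the scene view agrees.

```bash
cat > h.py <<'E'
import numpy as np,cv2
def ray(f,uv,z):
    fl=f["img"].shape[0]/2/np.tan(np.radians(f["vertical_fov"]/2))
    R=np.array(f["R"]);t=np.array(f["t"]).ravel();C=-R.T@t
    uv=np.atleast_2d(uv).astype(float)
    d=np.c_[(uv[:,0]-f["cx"])/fl,(uv[:,1]-f["cy"])/fl,np.ones(len(uv))]@R
    return C+d*((z-C[2])/d[:,2])[:,None]
def green(f):
    h=cv2.cvtColor(f["img"],cv2.COLOR_RGB2HSV)
    return cv2.inRange(h,(60,150,70),(80,255,255))
E
python3 - <<'E'
from h import *;import pickle
d=pickle.load(open("f0.pkl","rb"));f=d["top"]
m=green(f);m[:,:200]=0;m[:,300:]=0
n,l,s,c=cv2.connectedComponentsWithStats(m)
for i in range(1,n):
    if s[i,4]>15:
        p=ray(f,np.argwhere(l==i)[:,::-1],92)[:,:2]
        (cc,wh,a)=cv2.minAreaRect(p.astype(np.float32)); print(s[i],p.mean(0).round(1),np.round(cc,1),np.round(wh,1),round(a,1))
p=ray(f,np.argwhere(m>0)[:,::-1],92)[:,:2].astype(np.float32)
print(cv2.minAreaRect(p))
print(ray(f,[(229,157),(280,187),(261,222),(210,189)],84).round(0))
print("cork,stopper",ray(f,[(202,218),(230,234),(263,152)],[40]).round(0))
E
```

```text
[233 155  46  32 414] [633.8 -25.1] [633.5 -25.6] [157.9  26.9] 60.2
[208 158  22  30 248] [624.7  89.7] [624.7  89.9] [26.  97.1] 60.1
[211 190  46  33 398] [520.3  40.4] [520.3  40.2] [156.3  25.9] 60.7
[259 190  23  30 252] [529.2 -76.4] [529.2 -76.2] [25.9 96.9] 60.5
((577.0097045898438, 6.9858551025390625), (217.73965454101562, 157.7220916748047), 60.53419876098633)
[[ 676.   59.   84.]
 [ 585. -107.   84.]
 [ 472.  -49.   84.]
 [ 572.  116.   84.]]
cork,stopper [[480. 143.  40.]
 [430.  50.  40.]
 [704. -51.  40.]]
```

{"fn": "step_arm", "kwargs": {"motion": [{"claw": 0,"delta_pos": [0,0,0],"turn": 0.066},{"claw": 0,"delta_pos": [-29.5,-20.7,0],"turn": 0},{"claw": 0,"delta_pos": [-29.5,-20.7,0],"turn": 0},{"claw": 0,"delta_pos": [-29.5,-20.7,0],"turn": 0},{"claw": 0,"delta_pos": [-29.5,-20.7,0],"turn": 0},{"claw": 0,"delta_pos": [-29.5,-20.7,0],"turn": 0},{"claw": 0,"delta_pos": [-29.5,-20.7,0],"turn": 0},{"claw": 0,"delta_pos": [-29.5,-20.7,0],"turn": 0}]}}

```text
clock: 0.77
eef_pos: [381.4, 331.7, 239.1]
tcp_rot: [-3.141, -0.0, 2.622]
contact_force: [0.9, 0.2, 0.3]
opening: 0.0
grasp_force: 0.0
```

{"fn": "step_arm", "kwargs": {"motion": [{"claw": 0,"delta_pos": [-29.5,-20.7,0],"turn": 0},{"claw": 0,"delta_pos": [-29.5,-20.7,0],"turn": 0},{"claw": 0,"delta_pos": [-29.5,-20.7,0],"turn": 0},{"claw": 0,"delta_pos": [-29.5,-20.7,0],"turn": 0},{"claw": 0,"delta_pos": [-29.5,-20.7,0],"turn": 0},{"claw": 0,"delta_pos": [-29.5,-20.7,0],"turn": 0},{"claw": 0,"delta_pos": [-29.5,-20.7,0],"turn": 0},{"claw": 0,"delta_pos": [-29.5,-20.7,0],"turn": 0}]}}

```text
clock: 1.43
eef_pos: [504.1, 70.7, 239.2]
tcp_rot: [-3.141, -0.0, 2.622]
contact_force: [0.7, 0.3, 0.3]
opening: -0.003
grasp_force: 0.0
```

{"fn": "step_arm", "kwargs": {"motion": [{"delta_pos": [-29,-19,0]},{"delta_pos": [0,0,35]},{"delta_pos": [0,0,35]},{"delta_pos": [0,0,30]},{"delta_pos": [0,0,0]}]}}

```text
schema error: expected keys claw, delta_pos, turn
```

```bash
python3 - <<'E'
from rig import *
from h import *
s=sense();print(s["clock"],s["eef_pos"],s["tcp_rot"],s["contact_force"])
f=grab_frame("wrist");cv2.imwrite("pics/w1.png",f["img"][:,:,::-1])
m=green(f);n,l,st,c=cv2.connectedComponentsWithStats(m)
for i in range(1,n):
    if st[i,4]>200:
        p=ray(f,np.argwhere(l==i)[:,::-1],92)[:,:2].astype(np.float32)
        cc,wh,a=cv2.minAreaRect(p);print(st[i],np.round(cc,1),np.round(wh,1),round(a,1))
E
```

```text
1.4333 [504.07443802  70.66574626 239.17038906] [-3.14149826e+00 -1.96871427e-04  2.62170468e+00] [0.68145035 0.2677738  0.30262793]
[151 195  24  25 511] [485.8 -18.2] [20.5 23.4] 58.6
[306 197  17  23 278] [554.5  99.7] [14.3 21.1] 60.2
[ 122  226   35   81 1696] [525.8 -72.5] [26.3 86.2] 59.8
[ 323  228   30   59 1457] [610.3  96.3] [25.2 61.4] 60.3
```

View pics/w1.png

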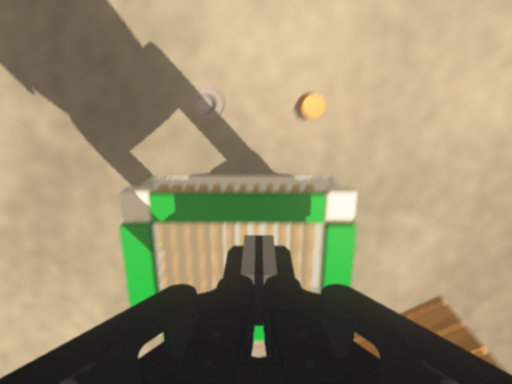

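The wrist view shows the closed fingers at about (260,250). The left long rim runs level along row 207, from column 150 to 328, so the hand is aligned with the box and the positions agree with the top view.

{"fn": "step_arm", "kwargs": {"motion": [{"claw": 0,"delta_pos": [-29,-19,0],"turn": 0},{"claw": 0,"delta_pos": [0,0,35],"turn": 0},{"claw": 0,"delta_pos": [0,0,35],"turn": 0},{"claw": 0,"delta_pos": [0,0,30],"turn": 0},{"claw": 0,"delta_pos": [0,0,10],"turn": 0},{"claw": 0,"delta_pos": [0,0,0],"turn": 0}]}}

```text
clock: 1.98
eef_pos: [517.5, 41.4, 126.8]
tcp_rot: [-3.139, -0.005, 2.622]
contact_force: [-0.0, -0.6, 0.3]
opening: -0.003
grasp_force: 0.0
```

{"fn": "step_arm", "kwargs": {"motion": [{"claw": 0,"delta_pos": [-2,0,8],"turn": 0},{"claw": 0,"delta_pos": [0,0,6],"turn": 0},{"claw": 0,"delta_pos": [0,0,4],"turn": 0},{"claw": 0,"delta_pos": [0,0,3],"turn": 0},{"claw": 0,"delta_pos": [0,0,2],"turn": 0},{"claw": 0,"delta_pos": [0,0,2],"turn": 0},{"claw": 0,"delta_pos": [0,0,0],"turn": 0}]}}

```text
clock: 2.57
eef_pos: [521.3, 40.6, 104.3]
tcp_rot: [3.142, 0.0, 2.622]
contact_force: [0.4, 0.3, -0.1]
opening: 0.004
grasp_force: 0.0
```

{"fn": "step_arm", "kwargs": {"motion": [{"claw": 0,"delta_pos": [0,0,2],"turn": 0},{"claw": 0,"delta_pos": [0,0,2],"turn": 0},{"claw": 0,"delta_pos": [0,0,2],"turn": 0},{"claw": 0,"delta_pos": [0,0,0],"turn": 0}]}}

```text
clock: 2.9
eef_pos: [521.5, 40.6, 98.4]
tcp_rot: [3.141, 0.0, 2.622]
contact_force: [-1.6, -0.1, 4.2]
opening: -0.001
grasp_force: 2.5
```

{"fn": "step_arm", "kwargs": {"motion": [{"claw": 0,"delta_pos": [0,0,2],"turn": 0},{"claw": 0,"delta_pos": [0,0,2],"turn": 0},{"claw": 0,"delta_pos": [0,0,0],"turn": 0}]}}

```text
clock: 3.15
eef_pos: [521.0, 40.5, 93.8]
tcp_rot: [-3.141, -0.001, 2.622]
contact_force: [-0.4, -0.1, -0.2]
opening: 0.004
grasp_force: 0.0
```

{"fn": "step_arm", "kwargs": {"motion": [{"claw": 0,"delta_pos": [0,0,1],"turn": 0},{"claw": 0,"delta_pos": [0,0,1],"turn": 0},{"claw": 0,"delta_pos": [0,0,0],"turn": 0}]}}

```text
clock: 3.4
eef_pos: [521.2, 40.6, 92.1]
tcp_rot: [-3.141, -0.0, 2.622]
contact_force: [0.5, 0.4, -0.0]
opening: 0.002
grasp_force: 0.0
```

{"fn": "step_arm", "kwargs": {"motion": [{"claw": 0,"delta_pos": [0,0,1],"turn": 0},{"claw": 0,"delta_pos": [0,0,1],"turn": 0},{"claw": 0,"delta_pos": [0,0,0],"turn": 0}]}}

```text
clock: 3.65
eef_pos: [521.4, 40.6, 91.8]
tcp_rot: [3.142, 0.0, 2.622]
contact_force: [-6.8, -0.2, 21.8]
opening: -0.002
grasp_force: 10.6
```

{"fn": "step_arm", "kwargs": {"motion": [{"claw": 0,"delta_pos": [0,0,-15],"turn": 0},{"claw": 0,"delta_pos": [0,0,-20],"turn": 0},{"claw": 0,"delta_pos": [-32,0,0],"turn": 0},{"claw": 0,"delta_pos": [-33,0,0],"turn": 0},{"claw": 0,"delta_pos": [-33,0,0],"turn": 0},{"claw": 0,"delta_pos": [-33,0,0],"turn": 0},{"claw": 0,"delta_pos": [0,0,0],"turn": 0},{"claw": 0,"delta_pos": [0,0,0],"turn": 0}]}}

```text
clock: 4.32
eef_pos: [635.8, -25.3, 124.8]
tcp_rot: [3.142, 0.0, 2.62]
contact_force: [-1.3, 1.1, -0.1]
opening: 0.002
grasp_force: 0.0
```

{"fn": "step_arm", "kwargs": {"motion": [{"claw": 0,"delta_pos": [1,0,14],"turn": 0},{"claw": 0,"delta_pos": [0,0,8],"turn": 0},{"claw": 0,"delta_pos": [0,0,3],"turn": 0},{"claw": 0,"delta_pos": [0,0,2],"turn": 0},{"claw": 0,"delta_pos": [0,0,2],"turn": 0},{"claw": 0,"delta_pos": [0,0,2],"turn": 0},{"claw": 0,"delta_pos": [0,0,2],"turn": 0},{"claw": 0,"delta_pos": [0,0,0],"turn": 0}]}}

```text
clock: 4.98
eef_pos: [634.2, -23.8, 92.2]
tcp_rot: [3.141, 0.0, 2.622]
contact_force: [0.3, 0.2, 0.5]
opening: 0.001
grasp_force: 0.0
```

{"fn": "step_arm", "kwargs": {"motion": [{"claw": 0,"delta_pos": [0,0,1],"turn": 0},{"claw": 0,"delta_pos": [0,0,1],"turn": 0},{"claw": 0,"delta_pos": [0,0,0],"turn": 0}]}}

```text
clock: 5.23
eef_pos: [634.3, -23.9, 91.9]
tcp_rot: [3.141, 0.0, 2.622]
contact_force: [-5.9, 0.5, 15.4]
opening: -0.003
grasp_force: 7.5
```

{"fn": "step_arm", "kwargs": {"motion": [{"claw": 0,"delta_pos": [0,0,-15],"turn": 0},{"claw": 0,"delta_pos": [0,0,-20],"turn": 0},{"claw": 0,"delta_pos": [16,-24,0],"turn": 0},{"claw": 0,"delta_pos": [16,-24,0],"turn": 0},{"claw": 0,"delta_pos": [16,-25,0],"turn": 0},{"claw": 0,"delta_pos": [17,-25,0],"turn": 0},{"claw": 0,"delta_pos": [0,0,0],"turn": 0},{"claw": 0,"delta_pos": [0,0,0],"turn": 0}]}}

```text
clock: 5.9
eef_pos: [528.1, -77.3, 125.6]
tcp_rot: [-3.142, 0.0, 2.62]
contact_force: [0.0, -0.0, 0.4]
opening: -0.004
grasp_force: 0.0
```

{"fn": "step_arm", "kwargs": {"motion": [{"claw": 0,"delta_pos": [0,0,14],"turn": 0},{"claw": 0,"delta_pos": [0,0,8],"turn": 0},{"claw": 0,"delta_pos": [0,0,3],"turn": 0},{"claw": 0,"delta_pos": [0,0,0],"turn": 0}]}}

```text
clock: 6.23
eef_pos: [529.5, -76.5, 99.8]
tcp_rot: [-3.141, -0.001, 2.622]
contact_force: [-1.6, -0.7, 6.7]
opening: -0.001
grasp_force: 3.9
```

{"fn": "step_arm", "kwargs": {"motion": [{"claw": 0,"delta_pos": [0,0,2],"turn": 0},{"claw": 0,"delta_pos": [0,0,2],"turn": 0},{"claw": 0,"delta_pos": [0,0,2],"turn": 0},{"claw": 0,"delta_pos": [0,0,2],"turn": 0},{"claw": 0,"delta_pos": [0,0,1],"turn": 0},{"claw": 0,"delta_pos": [0,0,1],"turn": 0},{"claw": 0,"delta_pos": [0,0,0],"turn": 0}]}}

```text
clock: 6.82
eef_pos: [529.5, -76.6, 91.9]
tcp_rot: [3.141, 0.0, 2.622]
contact_force: [-6.8, 1.3, 21.5]
opening: 0.001
grasp_force: 10.6
```

{"fn": "step_arm", "kwargs": {"motion": [{"claw": 0,"delta_pos": [0,0,-15],"turn": 0},{"claw": 0,"delta_pos": [0,0,-20],"turn": 0},{"claw": 0,"delta_pos": [0,38,0],"turn": 0},{"claw": 0,"delta_pos": [0,38,0],"turn": 0},{"claw": 0,"delta_pos": [0,38,0],"turn": 0},{"claw": 0,"delta_pos": [0,39,0],"turn": 0},{"claw": 0,"delta_pos": [0,39,0],"turn": 0},{"claw": 0,"delta_pos": [0,0,0],"turn": 0}]}}

```text
clock: 7.48
eef_pos: [628.1, 95.6, 125.6]
tcp_rot: [3.138, 0.002, 2.625]
contact_force: [-0.6, -0.4, 0.5]
opening: -0.0
grasp_force: 0.0
```

{"fn": "step_arm", "kwargs": {"motion": [{"claw": 0,"delta_pos": [0,0,0],"turn": 0},{"claw": 0,"delta_pos": [0,0,14],"turn": 0},{"claw": 0,"delta_pos": [0,0,8],"turn": 0},{"claw": 0,"delta_pos": [0,0,3],"turn": 0},{"claw": 0,"delta_pos": [0,0,0],"turn": 0}]}}

```text
clock: 7.9
eef_pos: [623.2, 89.1, 99.7]
tcp_rot: [-3.14, -0.002, 2.621]
contact_force: [-4.8, 0.7, 7.0]
opening: 0.001
grasp_force: 3.7
```

{"fn": "step_arm", "kwargs": {"motion": [{"claw": 0,"delta_pos": [0,0,2],"turn": 0},{"claw": 0,"delta_pos": [0,0,2],"turn": 0},{"claw": 0,"delta_pos": [0,0,2],"turn": 0},{"claw": 0,"delta_pos": [0,0,2],"turn": 0},{"claw": 0,"delta_pos": [0,0,1],"turn": 0},{"claw": 0,"delta_pos": [0,0,1],"turn": 0},{"claw": 0,"delta_pos": [0,0,0],"turn": 0}]}}

```text
clock: 8.48
eef_pos: [624.6, 89.5, 91.9]
tcp_rot: [-3.142, 0.001, 2.622]
contact_force: [-6.0, -2.3, 15.7]
opening: -0.001
grasp_force: 8.0
```

{"fn": "step_arm", "kwargs": {"motion": [{"claw": 0,"delta_pos": [0,0,-15],"turn": 0},{"claw": 0,"delta_pos": [0,0,-30],"turn": 0},{"claw": 0,"delta_pos": [0,0,-35],"turn": 0},{"claw": 0,"delta_pos": [30,0,-30],"turn": 0},{"claw": 0,"delta_pos": [38,0,0],"turn": 0},{"claw": 0,"delta_pos": [38,0,0],"turn": 0},{"claw": 0,"delta_pos": [38,0,0],"turn": 0},{"claw": 0,"delta_pos": [0,0,0],"turn": 0}]}}

```text
clock: 9.15
eef_pos: [494.3, 162.7, 199.5]
tcp_rot: [-3.14, -0.003, 2.623]
contact_force: [0.2, 0.5, -1.1]
opening: 0.003
grasp_force: 0.0
```

```bash
python3 - <<'E'
from rig import *
from h import *
T=grab_frame("top");S=grab_frame("scene");W=grab_frame("wrist")
m=green(T);m[:,:200]=0;m[:,300:]=0
n,l,s,c=cv2.connectedComponentsWithStats(m)
for i in range(1,n):
    if s[i,4]>15: print(s[i],ray(T,np.argwhere(l==i)[:,::-1],84)[:,:2].mean(0).round(1))
a=cv2.resize(S["img"][165:250,205:320],None,fx=5,fy=5,interpolation=cv2.INTER_CUBIC)
cv2.imwrite("pics/s2.png",a[:,:,::-1]);cv2.imwrite("pics/w2.png",W["img"][:,:,::-1])
E
```

```text
[233 156  45  31 395] [633.9 -25.5]
[208 159  22  29 238] [624.7  90. ]
[259 190  23  30 250] [529.3 -76.4]
[232 201  24  22 202] [502.    7.4]
```

View pics/s2.png

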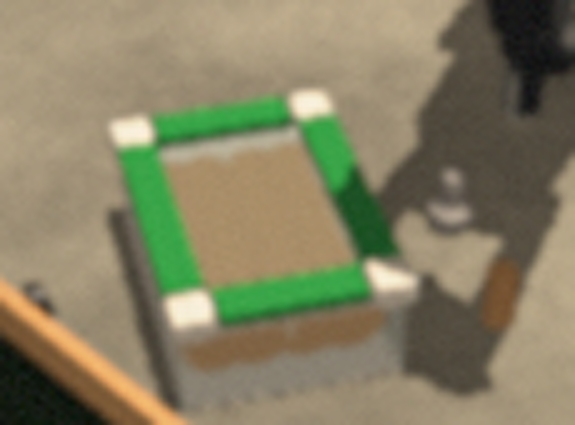

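View pics/w2.png

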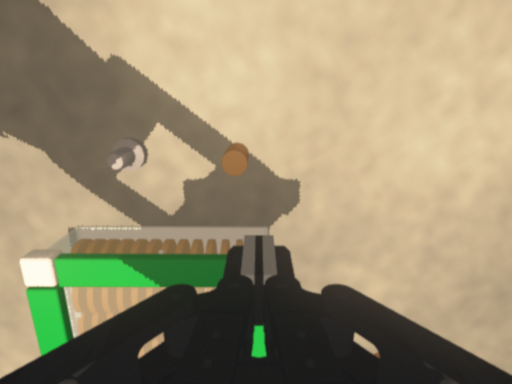

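The scene crop shows all four green sections flush with the white corners at crop pixels (130,130), (310,103), (390,280) and (190,308). The wrist view shows the cork (235,158) and stopper (127,155) still standing, with the hand clear. The box hasn't moved, and each section held 15–22 N at its stop height.

```bash
python3 -c "
from rig import *
print(sign_off())"
```

```text
the job is handed in; nothing more can be done
None
```

All four rim sections are pressed shut, flush with the white corners in the final pictures. The box has not moved, the hand is clear, and the job was handed in at about 9 s; no verdict came back.

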